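# Bring the trolley wheel's valve to the top

## Robot

A 6-joint arm with a two-finger parallel gripper is mounted at the origin on the work surface; the furniture and walls round the work are solid. World frame = base frame: x ahead of the robot, y to its left, z up, the work surface at z = 0. Lengths are in m, angles in rad, forces in N, time in s.
With the tool pointing down it reaches from about 0.325 to 0.775 m from the base axis. Payload 9.3 kg.
Tool frame: the origin (TCP) lies at the very end of the fingers, on their centre line; the grasp point (between the pads) lies 19 mm behind it; y points along the fingers, x is the direction in which the jaws open and shut, and the axes are right-handed (so a half turn about y gives the same grasp; the last joint's range is limited). The gripper opens to 85 mm and grips with 20 to 120 N. Pads are 22 mm wide; open, the fingers measure 114 mm over their backs; the gripper's body (76 mm by 85 mm) begins 54 mm behind the grasp point. The pads swing forward as they close: fully open they stand 13 mm farther back than shut.
Start: joints at [1.14, 0.259, 0.021, 1.334, 0, 1.418], TCP at [0.151, 0.529, 0.231] pointing down, gripper open.
Joint ranges: [-3.04, 3.04], [-0.91, 1.82], [-1.04, 1.36], [-1.92, 1.95], [-1.52, 1.45], [-3.14, 3.14]. Speed limits (rad/s): [2.22, 2.22, 2.79, 3.14, 3.14, 3.14].

## Interface

Orientations are given as a unit quaternion [x, y, z, w].
In Python, from plant import env gives the robot as it stands.
- The arm moves only by the shell command python3 -m handwheel 'ROWS'. ROWS is JSON, a list of rows, each a list of 7 numbers: the turn, a rotation vector about the tool's x, y, z in rad, then the shift along the tool's x, y, z in cm, then the finger opening in cm, from 0 to 8.54. In form: [[rx, ry, rz, dx, dy, dz, grip], ...]. A call has exactly 10 rows; each row shifts and turns the commanded pose from where the row before left it, along the tool's axes as they then stand; what a row does not reach is not made up. A row lasts 1/8 s, in which the tool goes at most 62.5 mm and 10.7 degrees, less where a joint would pass 70% of its speed; a pose out of reach is approached as far as the arm can. A call is refused whole if a number of a shift passes 6.25 or a number of a turn 0.188, either way. A call with a gripper value outside its range is refused whole. The fingers move at their own pace and stop on an object; the grip force is fixed at half the most. Time passes only in rows, so rows that do not move let the fingers close, or fill a call up. It gives the time, the measured TCP pose, the force and the opening at its end, in the units of the state.
- env.get_obs(): the state, without advancing time (a new reading comes with each control period).
- env.read_camera(name): name is "scene" or "top" or "wrist"; returns a dict with "img" (480x640x3 uint8, blue, green, red), "depth" (480x640 float32, m along the optical axis (not along the pixel's ray), 0 where there is no reading), "camera_matrix" (3x3 intrinsics, pixels), "k1" (the pictures are not rectified: a ray, as slopes to the right and down, at radius r is drawn at 1 + k1 r^2 times it, then the intrinsics apply), "R" (3x3) and "t" (3): a world point X has camera coordinates R X + t. Camera axes: x right, y down, z forward; pixel columns grow to the right and rows downward; lengths in m; the calibration is good to about 2 mm. A picture is of the moment at which its call begins.
- env.close_job(): hands the job in, once; it reports no verdict.
The state is a dict: "time_s": time; "joints": joint angles; "qvel": joint speeds; "joint_torque": joint torques, N m; "eef_pos": TCP position; "eef_rot": TCP orientation; "force": force on the tool from outside, world axes, zero at the start; "wrist_torque": the same for the moment, N m; "width": opening from 0.0 (shut) to 1.0 (fully open).
Only numpy, scipy, OpenCV 4.12 (cv2) and the standard library are available. Lean on these libraries where they do the work, as an engineer would, in place of code of your own. Each camera call takes 0.05 s, during which the arm holds its last target.

## Task

The spare trolley wheel lies slipped on the slanting spindle of its stand, with its valve down behind the wire guard. With the fingertips push one spoke after another, in the open part above the guard, until the valve stem is at the very top of the wheel, in line with the stand's pointer, ready for the pump, then let go. Push on the spokes only, not on the tyre, do not grip or force them, do not lift the wheel off its seat on the spindle, and leave the other things on the table where they are.

Things in the scene. Friction and masses are not known exactly. Their poses are not given: they have to be found in the camera images.
- stand: Grey fixed wheel stand, base plate 250 x 240 x 12 mm. Origin on the table under the wheel's centre; x points away from its front, y to its left, z up. The wheel leans 45 degrees: in this frame its face's normal is (-0.707, 0, 0.707), 'up the slope' (0.707, 0, 0.707). A 22 mm wide bar runs behind the wheel from spindle to pointer, 42 mm behind the wheel's middle plane.
- guard (a point): Middle (lowest) of the wire guard, 95 mm down the slope from the spindle. Its steel wires, 2 to 2.5 mm in radius, lie 30 mm in front of the wheel's middle plane, 45 to 146 mm from the spindle axis, and cover the wheel except the sector within 80 degrees to either side of the top; only there can fingers reach between the spokes.
- spindle (a point): Centre of the wheel, on the spindle axis in the wheel's middle plane, 155 mm above the table. The steel spindle end stands 30 mm in front of that plane.
- pointer_tip (a point): Tip of the thin steel pointer rod at the top of the stand, just above the tyre's uppermost place: it marks where the valve must come.
- wheel (a joint): Turn of the wheel on its spindle, rad, counter-clockwise positive as seen from in front (from the robot); 0, and any whole turn, is the valve stem at the very top. The wheel turns freely both ways, any number of turns (starts 2.4 to 3.9), needs about 0.15 N m and stays where it is left.
- wheel_off (a joint): How far the wheel has been pulled off along its spindle, m: 0 fully seated, 0.04 at most. Only its weight and a little friction keep it seated.
- valve_stem (a point): The valve stem, an 8 mm thick brass tube that stands inwards from the rim, midway between two spokes, 81 to 101 mm from the wheel's centre; this point is 85 mm from the centre.
- spokes: Five even aluminium spokes, 72 degrees apart, 12 mm wide, 14 mm thick, in the wheel's middle plane, from the hub (radius 26 mm, 24 mm proud of that plane) to the rim's inside (radius 100 mm). The stem lies 36 degrees from the spoke on either side. Origin at the wheel's centre; x points to the valve stem, z out of the face.
- tyre: The black rubber tyre, 284 mm across outside, 216 mm inside, 44 mm wide (22 mm proud of the middle plane). Origin at the wheel's centre.
- tape: Bystander: white tape roll, 58 mm across, 24 mm high, origin under its middle. Leave it alone.
- cutters: Bystander: pair of blue side cutters, 105 mm long, 12 mm high, lying, origin under its middle. Leave it alone.
- dispenser: Bystander: glass dispensing bottle, 66 mm across, 108 mm high, origin under its middle. Leave it alone.
- holder: Bystander: yellow tool holder with pliers, 60 x 75 mm, 115 mm high, origin under its middle. Leave it alone.
- mould_a: Bystander: brown mould block, 50 x 77 x 22 mm, origin under its middle. Leave it alone.
- jar: Bystander: teal jar, 60 mm across, 60 mm high, origin under its middle. Leave it alone.

How it is judged:
By the outcome, as a careful person would: the job done as asked, in the order asked, and still so for the second after the job is handed in, with the robot touching nothing.
It also fails if it takes over 64 s, if anything falls off the work surface, if the arm or the gripper's body presses on something with over 40 N, if the wrist force passes 120 N, or if a joint passes its speed limit or range.

## Working session

There is one attempt and no reset: what is moved stays moved. The work goes in short steps, Python scripts to look and compute and a shell command to move; the robot and the scene stay as the last step left them, time stands still between calls to the robot, and variables do not carry over. Pictures are saved under pics/ and viewed, and the job is handed in when it is done.

```bash
ls; mkdir -p pics; python3 - <<'E'
from plant import env
import cv2
o=env.get_obs();print(o)
for n in ["scene","top","wrist"]:
    c=env.read_camera(n);cv2.imwrite(f"pics/{n}0.png",c["img"]);print(n,c["camera_matrix"].tolist(),c["k1"],c["R"].tolist(),c["t"].tolist())
E
```

```text
pics
{'time_s': 0.0, 'joints': array([1.14044182e+00, 2.59181752e-01, 2.07636538e-02, 1.33370497e+00,
       1.72223339e-05, 1.41821223e+00]), 'qvel': array([-9.28831880e-04, -8.18459868e-05, -1.22625517e-03,  2.91371633e-05,
       -3.36186255e-04, -8.89734509e-04]), 'joint_torque': array([ 9.84141516e-04, -5.55646777e+01,  3.44523454e+01,  1.37478640e-02,
       -2.24710325e-04, -2.10191109e-05]), 'eef_pos': array([0.15068895, 0.52866152, 0.23067259]), 'eef_rot': array([ 0.56462194,  0.42554991, -0.4263817 , -0.5641879 ]), 'force': array([ 0.88997692, -0.42967197, -0.05160616]), 'wrist_torque': array([-0.00455965,  0.03490109,  0.027273  ]), 'width': 0.9973128243747874}
scene [[623.312019778344, 0.0, 315.59893258497465], [0.0, 623.312019778344, 252.5567666531593], [0.0, 0.0, 1.0]] -0.04237632872515653 [[0.49876054695325667, -0.8666388948233784, -0.013226593749021217], [-0.46459268692863404, -0.2544334320510986, -0.8481846873807211], [0.7317045524358315, 0.4291860373241566, -0.5295354504758553]] [-0.3025225126824001, 0.36635611440911386, 1.2840417143418128]
top [[584.0605085176095, 0.0, 333.474093133191], [0.0, 584.0605085176095, 239.50056376848747], [0.0, 0.0, 1.0]] -0.011438623451645666 [[0.012919179304153646, -0.9997730566467752, 0.016939008509095653], [-0.9829542293318461, -0.015805263685248715, -0.18316980285646495], [0.18339595918324814, -0.014283866528494563, -0.9829353454384744]] [-0.08172269977326012, 0.550278069326665, 1.6503107393473804]
wrist [[363.06210568183155, 0.0, 316.89025841510374], [0.0, 363.06210568183155, 240.09651835756816], [0.0, 0.0, 1.0]] -0.03743465923204283 [[0.2740210444265419, 0.9617236802977749, -0.00017310658898221423], [0.9189122904727409, -0.26176980883223494, 0.29508773204265293], [0.28374754559207815, -0.08101931830396482, -0.9554701462798472]] [-0.549355509912688, -0.038453589071669236, 0.379731954379025]
```

View pics/scene0.png

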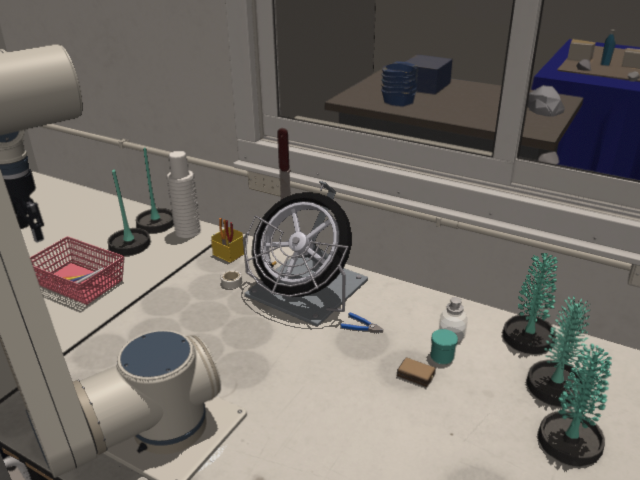

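View pics/top0.png

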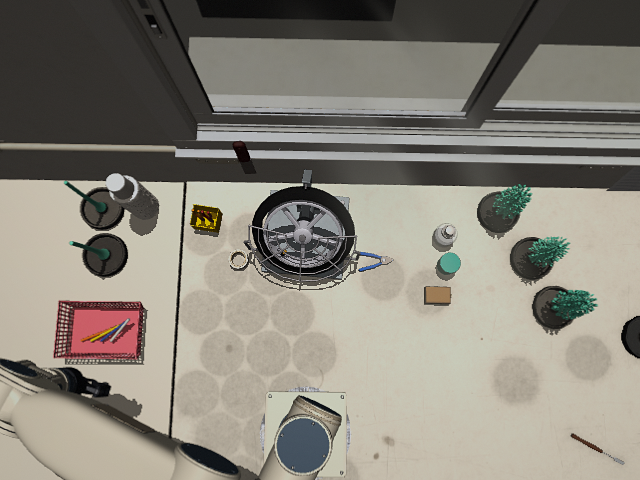

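View pics/wrist0.png

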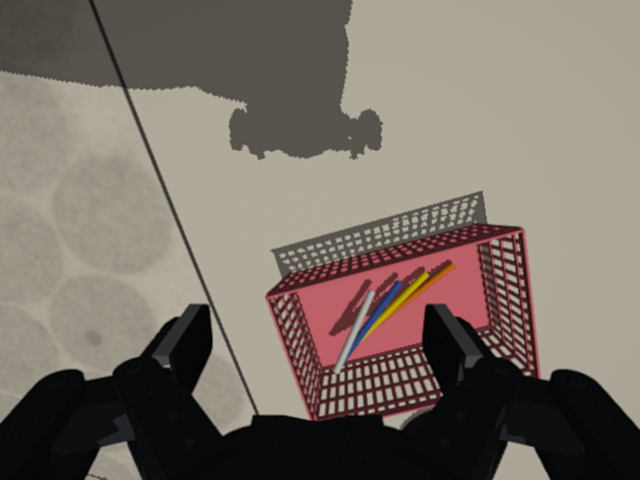

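The scene view shows the wheel at about (300,243) and the top view shows it at about (303,232), with the pointer near (307,178). I'll enlarge both.

```bash
cat > h.py <<'E'
import numpy as np, cv2
from plant import env
def px(c,u,v,d=None,win=1):
    """pixel->world using depth (median)"""
    K=c["camera_matrix"]; s=np.array([(u-K[0,2])/K[0,0],(v-K[1,2])/K[1,1]])
    r=s.copy()
    for _ in range(20): r=s/(1+c["k1"]*(r@r))
    if d is None:
        u0,v0=int(round(u)),int(round(v)); p=c["depth"][v0-win:v0+win+1,u0-win:u0+win+1]; p=p[p>0]; d=np.median(p)
    return c["R"].T@(np.array([r[0]*d,r[1]*d,d])-c["t"])
def proj(c,X):
    X=np.atleast_2d(X)@c["R"].T+c["t"]; r=X[:,:2]/X[:,2:]
    r=r*(1+c["k1"]*(r**2).sum(1,keepdims=True)); K=c["camera_matrix"]
    return r*[K[0,0],K[1,1]]+[K[0,2],K[1,2]]
def crop(c,u0,v0,u1,v1,name,f):
    im=cv2.resize(c["img"][v0:v1,u0:u1],None,fx=f,fy=f,interpolation=cv2.INTER_CUBIC); cv2.imwrite("pics/"+name,im)
E
python3 - <<'E'
from h import *
import pickle
C={n:env.read_camera(n) for n in("scene","top")}
pickle.dump(C,open("c0.pkl","wb"))
crop(C["scene"],225,170,385,330,"s1.png",3.75)
crop(C["top"],230,160,400,300,"t1.png",4)
for u,v in[(299,243)]: print(px(C["scene"],u,v))
for u,v in[(303,232)]: print(px(C["top"],u,v))
print(px(C["top"],307,178),px(C["top"],240,145),px(C["scene"],284,150))
E
```

```text
[0.52845176 0.00102372 0.17073883]
[0.5458883  0.01034075 0.18391546]
[ 6.68750873e-01 -3.80972812e-04  2.77831276e-01] [0.71751294 0.1589763  0.38152397] [0.71453162 0.15691718 0.32416183]
```

View pics/s1.png

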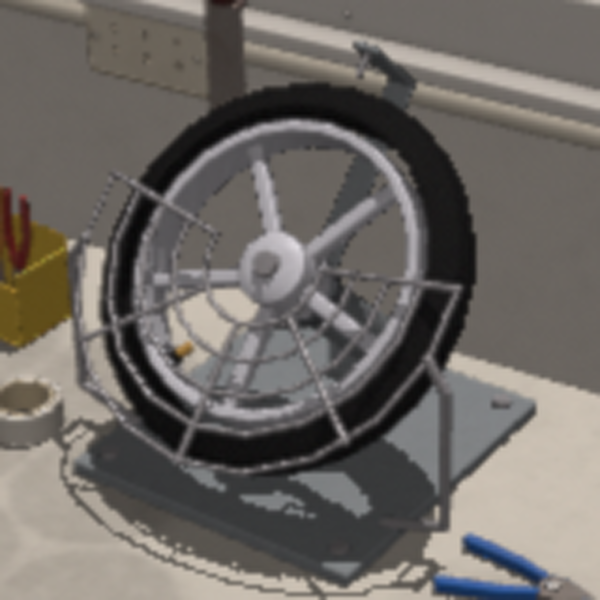

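View pics/t1.png

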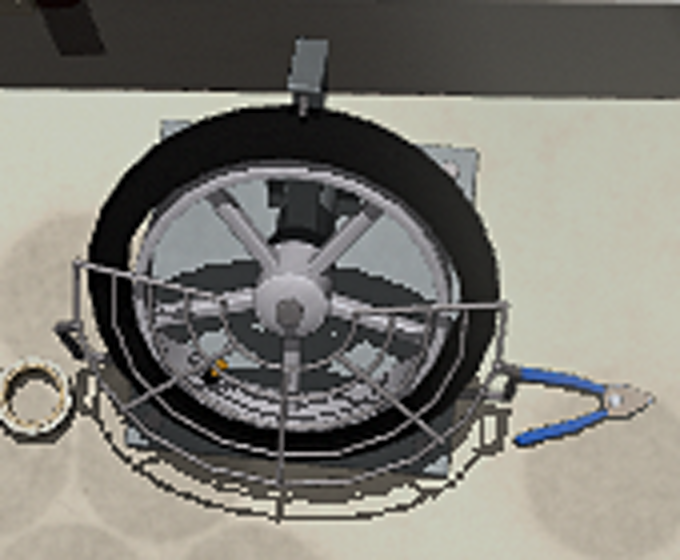

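```bash
cat >> h.py <<'E'
def frame(x,y,yaw):
    Rz=cv2.Rodrigues(np.array([0,0,yaw]))[0]; s=.5**.5
    c=np.array([x,y,.155]); n=Rz@[-s,0,s]; up=Rz@[s,0,s]; left=Rz@[0,1.,0]
    return c,n,up,left
def wp(F,r,a,h):  # radius, angle ccw from front, height along normal
    c,n,up,left=F; return c+h*n+r*(np.cos(a)*up+np.sin(a)*left)
E
python3 - <<'E'
from h import *
import pickle
from scipy.optimize import least_squares
C=pickle.load(open("c0.pkl","rb"))
d=np.deg2rad
S=lambda u,v:np.array([u/3.75+225,v/3.75+170]); T=lambda u,v:np.array([u/4+230,v/4+160])
obs=[("scene",0,0,.03,S(265,265)),("top",0,0,.03,T(289,312)),
("top",.146,d(80),.03,T(77,262)),("top",.146,d(-80),.03,T(506,305)),
("scene",.146,d(80),.03,S(115,177)),("scene",.146,d(-80),.03,S(460,288))]
def f(p): 
    F=frame(*p); return np.concatenate([proj(C[n],wp(F,r,a,h))[0]-o for n,r,a,h,o in obs])
s=least_squares(f,[.55,0,0]); print(s.x,s.fun.round(1))
F=frame(*s.x)
obs2=[("top",S)]
for n,o in(("scene",S(182,350)),("top",T(218,368))):
    for a in np.arange(2.1,3,.1):
        for r in(.085,):
            print(n,round(a,1),(proj(C[n],wp(F,r,a,0))[0]-o).round(1))
print("ptr",px(C["top"],*T(304,108)))
for k,n in C.items():
    im=n["img"].copy()
    im=cv2.resize(im,None,fx=4,fy=4)
    for r,a,h in [(0,0,.03)]+[(.146,d(x),.03) for x in(80,-80,180)]+[(.142,d(x),0) for x in range(0,360,20)]:
        q=(proj(n,wp(F,r,a,h))[0]+.5)*4; cv2.circle(im,tuple(int(v) for v in q),4,(0,0,255),-1)
    cv2.imwrite(f"pics/ov_{k}.png",im[640:1240,860:1640])
E
```

```text
[ 0.55036456  0.00974452 -0.079495  ] [-0.1 -0.7  0.3  0.6  0.2  0.3  0.1 -0.4 -0.  -1.1 -0.2  0.3]
scene 2.1 [ -1.9 -12.8]
scene 2.2 [-1.6 -9.9]
scene 2.3 [-1. -7.]
scene 2.4 [-0.1 -4.2]
scene 2.5 [ 1.  -1.5]
scene 2.6 [2.4 0.9]
scene 2.7 [4.1 3.2]
scene 2.8 [6.  5.3]
scene 2.9 [8.2 7.1]
top 2.1 [-7.9 -9.2]
top 2.2 [-6.3 -7. ]
top 2.3 [-4.5 -4.9]
top 2.4 [-2.4 -2.9]
top 2.5 [-0.1 -1.1]
top 2.6 [2.3 0.5]
top 2.7 [4.9 1.9]
top 2.8 [7.7 3.1]
top 2.9 [10.5  4.1]
ptr [0.64684772 0.00192698 0.27049995]
```

The wheel's valve is at about 2.52 rad, visible at scene crop (182,350) and top crop (218,368). The spokes are therefore at about ±36°, ±108° and 180°, and it needs 144° of clockwise turning. I'll work out the approach pose next.

```bash
cat >> h.py <<'E'
from scipy.spatial.transform import Rotation as Ro
F0=frame(.55036,.00974,-.0795)
def tool(F,a,sx):  # tool y into wheel, tool x radial (sx=+1 outwards, -1 inwards) at angle a
    c,n,up,left=F; x=sx*(np.cos(a)*up+np.sin(a)*left); y=-n
    return Ro.from_matrix(np.c_[x,y,np.cross(x,y)])
def to(F,r,a,h,sx=1,aor=None):
    o=env.get_obs(); R=Ro.from_quat(o["eef_rot"]); G=tool(F,a if aor is None else aor,sx)
    rv=(R.inv()*G).as_rotvec(); d=(wp(F,r,a,h)-o["eef_pos"])
    print("t %.2f"%o["time_s"],"joints",o["joints"].round(2),"F",o["force"].round(1),"w %.2f"%o["width"])
    print("rv",rv.round(3),"|rv| %.2f"%np.linalg.norm(rv),"shift now cm",(R.inv().apply(d)*100).round(2),"after turn",(G.inv().apply(d)*100).round(2))
    c,n,up,left=F; q=o["eef_pos"]-c; print("now r %.1f ang %.1f h %.1f mm"%(1e3*np.hypot(q@up,q@left),np.degrees(np.arctan2(q@left,q@up)),1e3*q@n))
E
python3 - <<'E'
from h import *
o=env.get_obs();print(Ro.from_quat(o["eef_rot"]).as_matrix().round(2))
to(F0,.057,0,.12,1); to(F0,.057,0,.12,-1)
to(F0,.057,0,.12,1,np.pi/2)
to(F0,.057,0,.12,1,-np.pi/2)
E
```

```text
[[ 0.27 -0.   -0.96]
 [ 0.96 -0.    0.27]
 [-0.   -1.    0.  ]]
t 0.25 joints [1.14 0.26 0.02 1.33 0.   1.42] F [ 0.3 -0.6  0.1] w 1.00
rv [-0.537  1.297 -0.656] |rv| 1.55 shift now cm [-39.84  -4.9  -48.29] after turn [ 31.4   24.45 -48.57]
now r 549.5 ang 117.9 h 364.5 mm
t 0.25 joints [1.14 0.26 0.02 1.33 0.   1.42] F [ 0.3 -0.6  0.1] w 1.00
rv [-0.691 -1.667  0.565] |rv| 1.89 shift now cm [-39.84  -4.9  -48.29] after turn [-31.4   24.45  48.57]
now r 549.5 ang 117.9 h 364.5 mm
t 0.25 joints [1.14 0.26 0.02 1.33 0.   1.42] F [ 0.3 -0.6  0.1] w 1.00
rv [-0.783 -0.188 -0.078] |rv| 0.81 shift now cm [-39.84  -4.9  -48.29] after turn [-48.57  24.45 -31.4 ]
now r 549.5 ang 117.9 h 364.5 mm
t 0.25 joints [1.14 0.26 0.02 1.33 0.   1.42] F [ 0.3 -0.6  0.1] w 1.00
rv [ 0.113  2.731 -1.132] |rv| 2.96 shift now cm [-39.84  -4.9  -48.29] after turn [48.57 24.45 31.4 ]
now r 549.5 ang 117.9 h 364.5 mm
```

```bash
python3 -m handwheel '[[0,0.11,0,-1.3,-1,-5.5,0],[0,0.11,0,-1.3,-1,-5.5,0],[0,0.11,0,-1.3,-1,-5.5,0],[0,0.11,0,-1.3,-1,-5.5,0],[0,0.11,0,-1.3,-1,-5.5,0],[0,0.11,0,-1.3,-1,-5.2,0],[0,0.11,0,-1.3,-1,-5,0],[0,0.11,0,-1.3,-1,-5,0],[0,0.11,0,-1.3,-1,-5,0],[0,0.11,0,-1.3,-1,-5,0]]'; python3 - <<'E'
from h import *
print(env.get_obs()["eef_pos"])
to(F0,.057,0,.12,1)
E
```

```text
time_s: 1.5
eef_pos: [0.4281, 0.0936, 0.3315]
eef_rot: [0.704, 0.067, -0.067, -0.704]
force: [0.3, 0.3, -0.1]
width: -0.0
[0.42812775 0.0935758  0.33147341]
t 1.50 joints [ 0.02  0.05  0.02  1.54 -0.    1.4 ] F [ 0.3  0.3 -0.1] w -0.00
rv [-0.106  0.255 -0.781] |rv| 0.83 shift now cm [ 6.13  5.13 -9.35] after turn [ 2.31  9.57 -7.39]
now r 81.3 ang 65.3 h 215.7 mm
```

```bash
python3 -m handwheel '[[-0.0106,0.0255,-0.0781,0,0,-0.7,0],[-0.0106,0.0255,-0.0781,0,0,-0.7,0],[-0.0106,0.0255,-0.0781,0,0,-0.7,0],[-0.0106,0.0255,-0.0781,0,0,-0.7,0],[-0.0106,0.0255,-0.0781,0,0,-0.7,0],[-0.0106,0.0255,-0.0781,0,0,-0.7,0],[-0.0106,0.0255,-0.0781,0,0,-0.7,0],[-0.0106,0.0255,-0.0781,0,0,-0.7,0],[-0.0106,0.0255,-0.0781,0,0,-0.7,0],[-0.0106,0.0255,-0.0781,0,0,-0.7,0]]'; python3 - <<'E'
from h import *
print(env.get_obs()["eef_pos"])
to(F0,.057,0,.12,1)
c=env.read_camera("wrist"); cv2.imwrite("pics/w2.png",c["img"])
E
```

```text
time_s: 2.75
eef_pos: [0.4327, 0.0255, 0.3327]
eef_rot: [0.663, 0.246, 0.297, -0.642]
force: [0.7, 0.7, -0.5]
width: 0.001
[0.43266894 0.0255054  0.33265604]
t 2.75 joints [-0.19 -0.46 -0.63  0.61  0.08  1.49] F [ 0.7  0.7 -0.5] w 0.00
rv [-0.002  0.002  0.003] |rv| 0.00 shift now cm [ 1.49  8.95 -0.66] after turn [ 1.52  8.95 -0.64]
now r 42.3 ang 8.7 h 209.5 mm
```

View pics/w2.png

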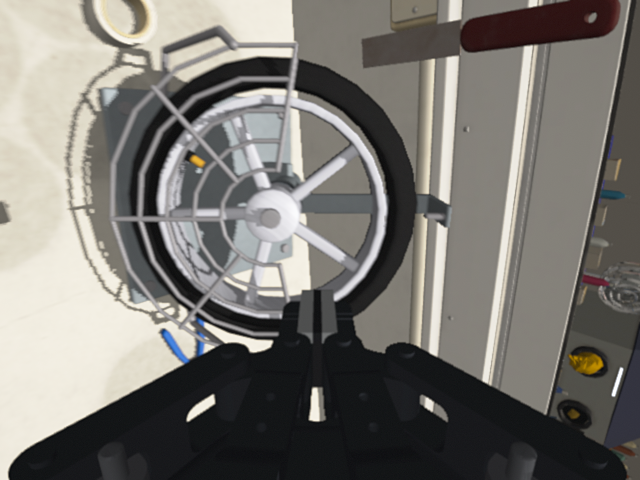

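The wrist view shows the wheel face-on with up-slope to the right: valve at (195,160), spindle at (270,215), fingers shut at (318,300). I'll measure the finger envelope from the depth image.

```bash
python3 - <<'E'
from h import *
c=env.read_camera("wrist");o=env.get_obs();R=Ro.from_quat(o["eef_rot"])
K=c["camera_matrix"];v,u=np.mgrid[280:480:2,0:640:2]
P=[]
for a,b in zip(u.ravel(),v.ravel()):
    d=c["depth"][b,a]
    if 0<d<.22: P.append(px(c,a,b,d))
P=R.inv().apply(np.array(P)-o["eef_pos"])*1000
for y in range(-110,5,6):
    m=(P[:,1]>=y)&(P[:,1]<y+6)
    if m.any(): q=P[m]; print(y,m.sum(),"x",q[:,0].min().round(),q[:,0].max().round(),"z",q[:,2].min().round(),q[:,2].max().round())
n=c; F=F0
im=c["img"].copy()
for a in np.deg2rad(np.arange(0,360,20)):
    for r,h in((.142,0),(.1,0)): cv2.circle(im,tuple(int(v) for v in proj(c,wp(F,r,a,h))[0]),2,(0,0,255),-1)
for r,a,h in [(0,0,.03),(.146,1.396,.03),(.146,-1.396,.03),(.085,2.52,0),(.045,1.396,.03)]: cv2.circle(im,tuple(int(v) for v in proj(c,wp(F,r,a,h))[0]),2,(0,255,0),-1)
cv2.imwrite("pics/w2o.png",im)
E
```

```text
-104 38 x -19.0 18.0 z 19.0 21.0
-98 1022 x -60.0 60.0 z 10.0 21.0
-92 2878 x -63.0 62.0 z 4.0 19.0
-86 2419 x -62.0 61.0 z 1.0 18.0
-80 2277 x -56.0 56.0 z -9.0 18.0
-74 1781 x -51.0 52.0 z -9.0 18.0
-68 1012 x -47.0 46.0 z -9.0 17.0
-62 1500 x -43.0 41.0 z -9.0 13.0
-56 947 x -37.0 37.0 z -12.0 14.0
-50 588 x -33.0 33.0 z -12.0 14.0
-44 188 x -20.0 20.0 z -11.0 13.0
-38 182 x -6.0 13.0 z -11.0 11.0
-32 155 x -14.0 14.0 z 6.0 11.0
-26 128 x -14.0 13.0 z 6.0 11.0
-20 131 x -14.0 14.0 z 6.0 11.0
-14 101 x -13.0 14.0 z 6.0 11.0
-8 38 x -12.0 11.0 z 5.0 11.0
```

View pics/w2o.png

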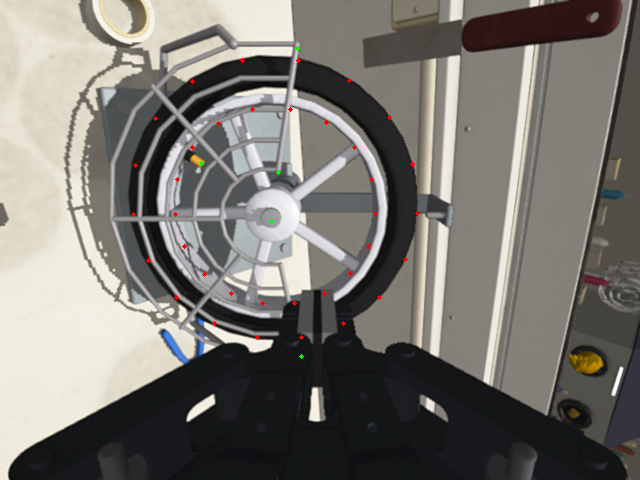

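Frame overlay fits well. Finger is ±14 mm wide to 38 mm behind the tip, so r = 57 mm clears hub and rim. Approach at angle 0.

```bash
python3 -m handwheel '[[0,0,0,0.15,1.6,-0.065,0],[0,0,0,0.15,1.6,-0.065,0],[0,0,0,0.15,1.6,-0.065,0],[0,0,0,0.15,1.6,-0.065,0],[0,0,0,0.15,1.6,-0.065,0],[0,0,0,0.15,1.6,-0.065,0],[0,0,0,0.15,1.6,-0.065,0],[0,0,0,0.15,1.6,-0.065,0],[0,0,0,0.15,1.6,-0.065,0],[0,0,0,0.15,1.6,-0.065,0]]'; python3 - <<'E'
from h import *
to(F0,.057,0,-.01,1)
c=env.read_camera("wrist"); cv2.imwrite("pics/w3.png",c["img"])
c=env.read_camera("scene"); crop(c,225,150,385,310,"s3.png",3.75)
E
```

```text
time_s: 4.1
eef_pos: [0.5569, 0.0098, 0.2296]
eef_rot: [0.663, 0.245, 0.295, -0.643]
force: [0.0, 0.3, 0.7]
width: -0.002
t 4.10 joints [-0.17 -0.14 -0.73  0.2   0.06  1.51] F [0.  0.3 0.7] w -0.00
rv [-0.002  0.003 -0.001] |rv| 0.00 shift now cm [-0.03  5.82 -0.07] after turn [-0.04  5.82 -0.06]
now r 57.4 ang 0.6 h 48.2 mm
```

View pics/w3.png

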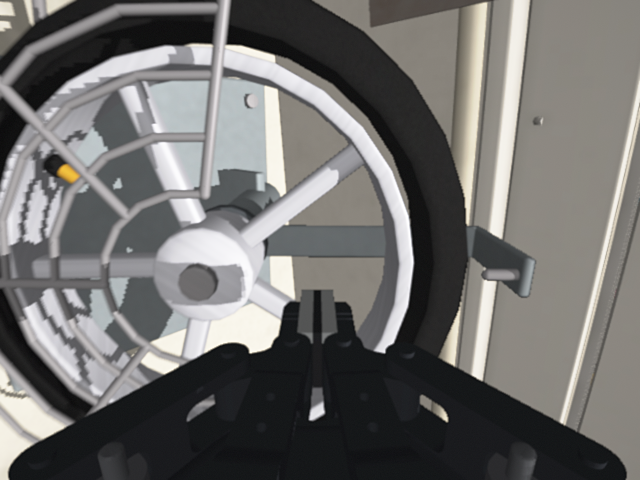

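View pics/s3.png

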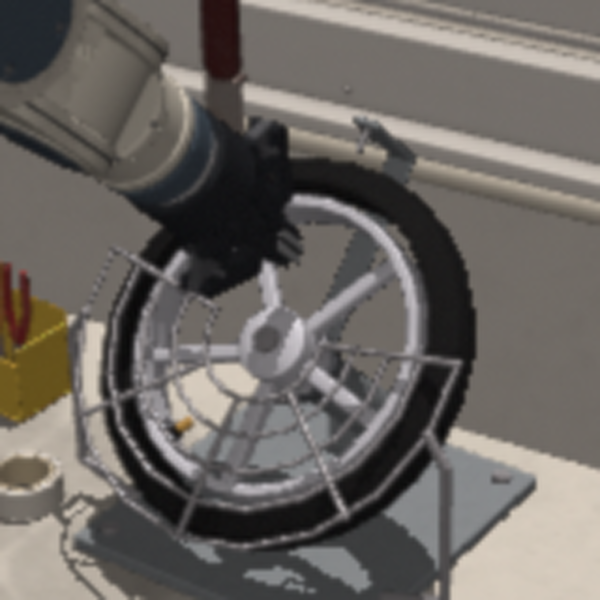

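Fingers (scene crop (290,245)) are over the gap at the top, clear of the spokes. Inserting 5.8 cm.

```bash
python3 -m handwheel '[[0,0,0,-0.04,0.65,-0.06,0],[0,0,0,0,0.65,0,0],[0,0,0,0,0.65,0,0],[0,0,0,0,0.65,0,0],[0,0,0,0,0.65,0,0],[0,0,0,0,0.65,0,0],[0,0,0,0,0.65,0,0],[0,0,0,0,0.65,0,0],[0,0,0,0,0.6,0,0],[0,0,0,0,0,0,0]]'; python3 - <<'E'
from h import *
to(F0,.057,0,-.01,1)
E
```

```text
time_s: 5.45
eef_pos: [0.5966, 0.006, 0.1882]
eef_rot: [0.663, 0.245, 0.295, -0.642]
force: [-0.1, 0.2, 0.3]
width: 0.001
t 5.45 joints [-0.16 -0.01 -0.74  0.06  0.06  1.51] F [-0.1  0.2  0.3] w 0.00
rv [-0.002  0.003 -0.   ] |rv| 0.00 shift now cm [0.07 0.07 0.01] after turn [0.07 0.07 0.01]
now r 56.3 ang -0.1 h -9.3 mm
```

```bash
python3 -m handwheel '[[0,0.09,0,-0.02,0,-0.51,0],[0,0.09,0,-0.02,0,-0.51,0],[0,0.09,0,-0.02,0,-0.51,0],[0,0.09,0,-0.02,0,-0.51,0],[0,0.09,0,-0.02,0,-0.51,0],[0,0.09,0,-0.02,0,-0.51,0],[0,0.09,0,-0.02,0,-0.51,0],[0,0.09,0,-0.02,0,-0.51,0],[0,0.09,0,-0.02,0,-0.51,0],[0,0,0,0,0,0,0]]'; python3 - <<'E'
from h import *
to(F0,.057,np.deg2rad(-47),-.01,1)
c=env.read_camera("wrist"); cv2.imwrite("pics/w4.png",c["img"])
c=env.read_camera("scene"); crop(c,225,150,385,310,"s4.png",3.75)
E
```

```text
time_s: 6.7
eef_pos: [0.581, -0.0342, 0.1766]
eef_rot: [-0.493, 0.027, -0.533, 0.687]
force: [-0.5, 0.5, -0.5]
width: 0.004
t 6.70 joints [-0.27 -0.03 -0.79  0.03  0.14  2.24] F [-0.5  0.5 -0.5] w 0.00
rv [-0.002  0.013 -0.001] |rv| 0.01 shift now cm [-0.01  0.12 -0.06] after turn [-0.01  0.12 -0.06]
now r 57.1 ang -46.4 h -8.8 mm
```

View pics/w4.png

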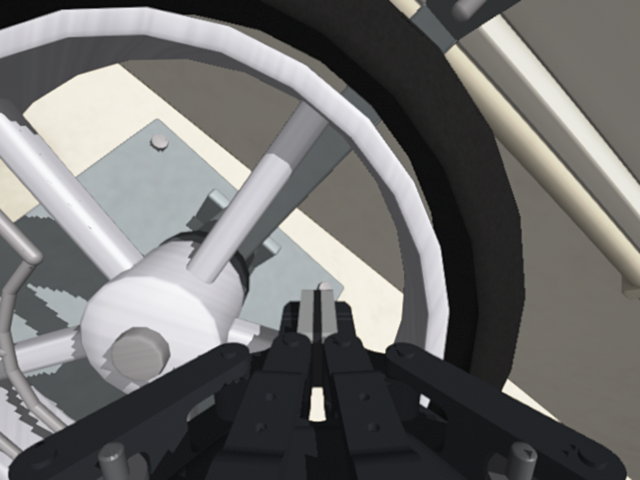

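View pics/s4.png

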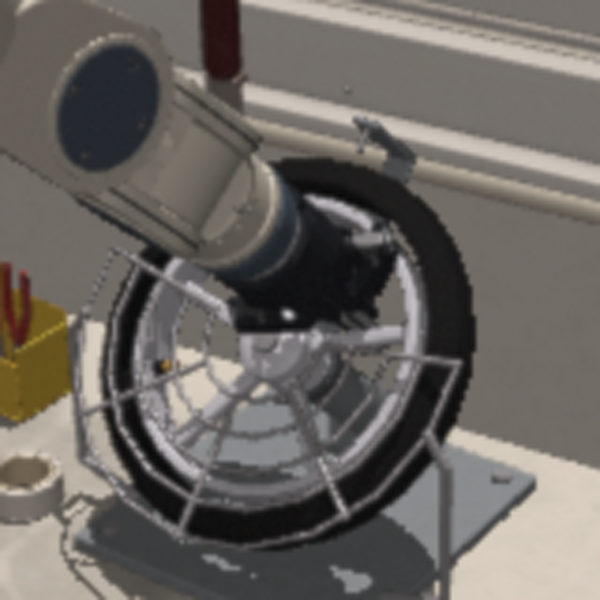

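The push worked: the valve is now at scene crop (165,365), about 116°. Back off, withdraw, and swing round to about 42°.

```bash
python3 -m handwheel '[[0,0,0,0,0,0.4,0],[0,0,0,0,0,0.3,0],[0,0,0,0,-0.8,0,0],[0,0,0,0,-0.8,0,0],[0,0,0,0,-0.8,0,0],[0,0,0,0,-0.8,0,0],[0,0,0,0,-0.8,0,0],[0,0,0,0,-0.8,0,0],[0,0,0,0,-0.8,0,0],[0,0,0,0,-0.4,0,0]]'; python3 -m handwheel '[[0,-0.147,0,-0.06,0,0.83,0],[0,-0.147,0,-0.06,0,0.83,0],[0,-0.147,0,-0.06,0,0.83,0],[0,-0.147,0,-0.06,0,0.83,0],[0,-0.147,0,-0.06,0,0.83,0],[0,-0.147,0,-0.06,0,0.83,0],[0,-0.147,0,-0.06,0,0.83,0],[0,-0.147,0,-0.06,0,0.83,0],[0,-0.147,0,-0.06,0,0.83,0],[0,-0.147,0,-0.06,0,0.83,0]]'
python3 - <<'E'
from h import *
to(F0,.057,np.deg2rad(44),-.01,1)
c=env.read_camera("wrist"); cv2.imwrite("pics/w5.png",c["img"])
c=env.read_camera("scene"); crop(c,225,150,385,310,"s5.png",3.75)
E
```

```text
time_s: 8.05
eef_pos: [0.5425, -0.0263, 0.223]
eef_rot: [-0.493, 0.027, -0.533, 0.687]
force: [0.6, -0.1, 0.5]
width: 0.001
time_s: 9.3
eef_pos: [0.5525, 0.0492, 0.2265]
eef_rot: [0.723, 0.442, 0.063, -0.527]
force: [-0.3, -0.2, -0.1]
width: 0.001
t 9.30 joints [-0.05 -0.13 -0.73  0.19 -0.02  0.92] F [-0.3 -0.2 -0.1] w 0.00
rv [-0.001 -0.101  0.002] |rv| 0.10 shift now cm [-0.7   6.12  0.55] after turn [-0.63  6.12  0.62]
now r 63.6 ang 38.4 h 51.2 mm
```

View pics/w5.png

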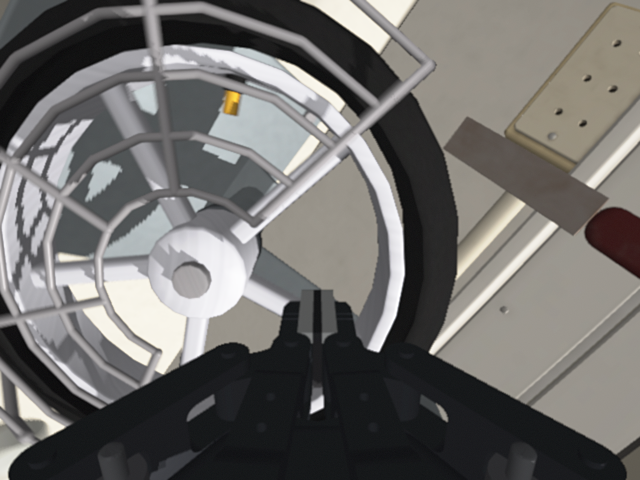

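View pics/s5.png

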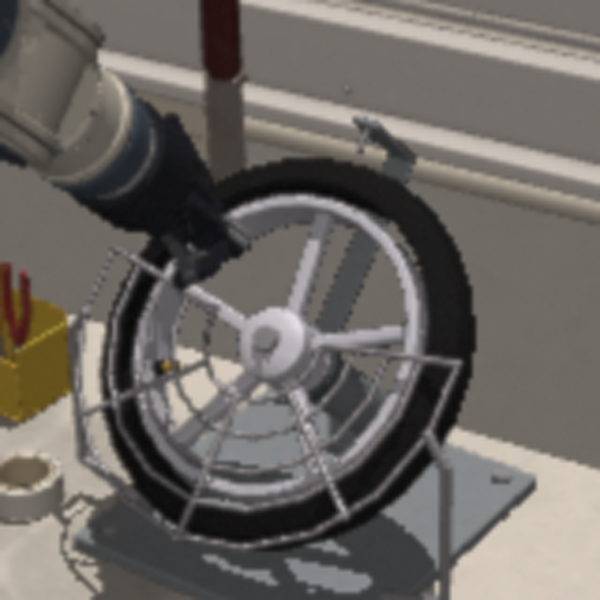

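The wheel has stayed put: the spoke is at about 9° and the next one lies under the guard edge. Inserting at about 42°.

```bash
python3 -m handwheel '[[0,-0.06,0,-0.68,0,0.35,0],[0,0,0,0,0.8,0,0],[0,0,0,0,0.8,0,0],[0,0,0,0,0.8,0,0],[0,0,0,0,0.8,0,0],[0,0,0,0,0.8,0,0],[0,0,0,0,0.8,0,0],[0,0,0,0,0.8,0,0],[0,0,0,0,0.5,0,0],[0,0,0,0,0,0,0]]'
python3 - <<'E'
from h import *
to(F0,.057,np.deg2rad(42),-.01,1)
E
```

```text
time_s: 10.65
eef_pos: [0.5903, 0.0446, 0.1777]
eef_rot: [0.725, 0.456, 0.043, -0.515]
force: [-0.1, -0.8, 0.4]
width: -0.002
t 10.65 joints [-0.06 -0.   -0.77  0.02 -0.01  0.86] F [-0.1 -0.8  0.4] w -0.00
rv [-0.002 -0.011  0.001] |rv| 0.01 shift now cm [ 0.03 -0.01  0.01] after turn [ 0.03 -0.01  0.01]
now r 56.7 ang 41.9 h -10.1 mm
```

```bash
python3 -m handwheel '[[0,0.09,0,-0.02,0,-0.51,0],[0,0.09,0,-0.02,0,-0.51,0],[0,0.09,0,-0.02,0,-0.51,0],[0,0.09,0,-0.02,0,-0.51,0],[0,0.09,0,-0.02,0,-0.51,0],[0,0.09,0,-0.02,0,-0.51,0],[0,0.09,0,-0.02,0,-0.51,0],[0,0.09,0,-0.02,0,-0.51,0],[0,0.09,0,-0.02,0,-0.51,0],[0,0,0,0,0,0,0]]'; python3 - <<'E'
from h import *
to(F0,.057,np.deg2rad(-50),-.01,1)
E
```

```text
time_s: 11.9
eef_pos: [0.5968, 0.0014, 0.1884]
eef_rot: [-0.649, -0.217, -0.325, 0.653]
force: [-0.2, 0.5, -0.3]
width: 0.001
t 11.90 joints [-0.17 -0.02 -0.75  0.06  0.07  1.59] F [-0.2  0.5 -0.3] w 0.00
rv [-0.002  0.786 -0.   ] |rv| 0.79 shift now cm [-1.67  0.03 -4.06] after turn [ 1.69  0.04 -4.06]
now r 57.0 ang -4.7 h -9.6 mm
```

```bash
python3 -m handwheel '[[0,0.09,0,-0.02,0,-0.51,0],[0,0.09,0,-0.02,0,-0.51,0],[0,0.09,0,-0.02,0,-0.51,0],[0,0.09,0,-0.02,0,-0.51,0],[0,0.09,0,-0.02,0,-0.51,0],[0,0.09,0,-0.02,0,-0.51,0],[0,0.09,0,-0.02,0,-0.51,0],[0,0.09,0,-0.02,0,-0.51,0],[0,0.06,0,-0.02,0,-0.34,0],[0,0,0,0,0,0,0]]'; python3 -m handwheel '[[0,0,0,0,0,0.4,0],[0,0,0,0,0,0.3,0],[0,0,0,0,-0.8,0,0],[0,0,0,0,-0.8,0,0],[0,0,0,0,-0.8,0,0],[0,0,0,0,-0.8,0,0],[0,0,0,0,-0.8,0,0],[0,0,0,0,-0.8,0,0],[0,0,0,0,-0.8,0,0],[0,0,0,0,-0.4,0,0]]'; python3 -m handwheel '[[0,-0.147,0,-0.06,0,0.83,0],[0,-0.147,0,-0.06,0,0.83,0],[0,-0.147,0,-0.06,0,0.83,0],[0,-0.147,0,-0.06,0,0.83,0],[0,-0.147,0,-0.06,0,0.83,0],[0,-0.147,0,-0.06,0,0.83,0],[0,-0.147,0,-0.06,0,0.83,0],[0,-0.147,0,-0.06,0,0.83,0],[0,0,0,0,0,0,0],[0,0,0,0,0,0,0]]'
python3 - <<'E'
from h import *
to(F0,.057,np.deg2rad(30),-.01,1)
c=env.read_camera("wrist"); cv2.imwrite("pics/w6.png",c["img"])
c=env.read_camera("scene"); crop(c,225,150,385,310,"s6.png",3.75)
E
```

```text
time_s: 13.15
eef_pos: [0.5802, -0.0355, 0.1746]
eef_rot: [-0.477, 0.047, -0.547, 0.686]
force: [1.3, 1.1, 1.1]
width: -0.005
time_s: 14.4
eef_pos: [0.5416, -0.0281, 0.2209]
eef_rot: [-0.477, 0.048, -0.547, 0.686]
force: [0.6, 0.5, -0.3]
width: -0.001
time_s: 15.65
eef_pos: [0.5588, 0.031, 0.2328]
eef_rot: [0.7, 0.34, 0.192, -0.598]
force: [0.1, -0.2, -1.3]
width: -0.003
t 15.65 joints [-0.11 -0.13 -0.71  0.2   0.02  1.25] F [ 0.1 -0.2 -1.3] w -0.00
rv [-0.002 -0.218  0.001] |rv| 0.22 shift now cm [-0.8   6.02  0.94] after turn [-0.57  6.02  1.1 ]
now r 63.6 ang 20.1 h 50.2 mm
```

View pics/w6.png

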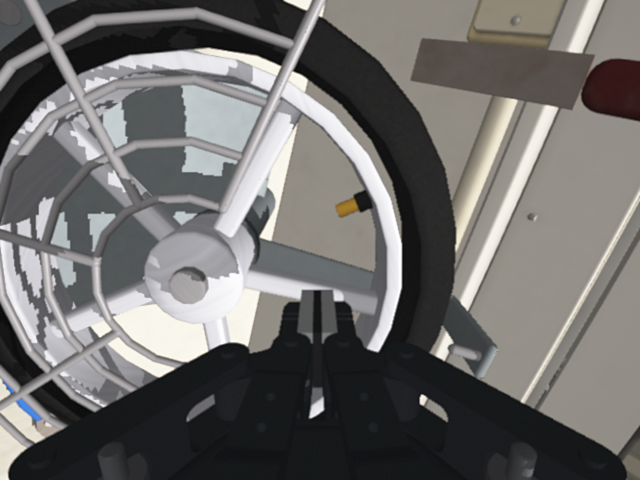

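View pics/s6.png

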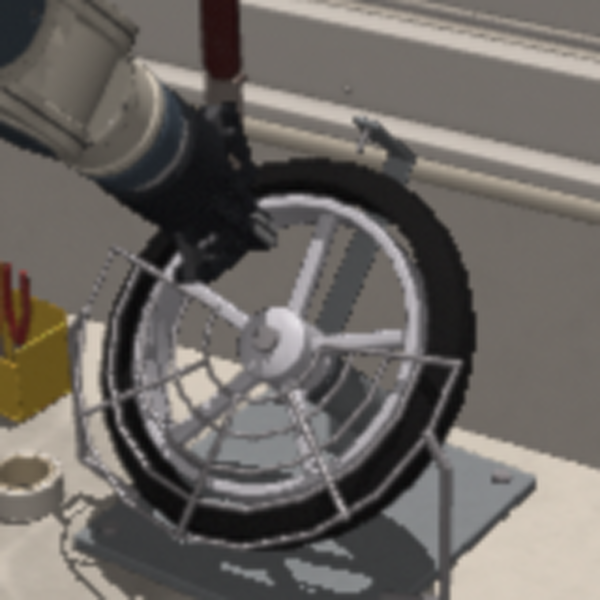

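The wrist view shows the brass stem at (337–372, 195–215), in the gap with the next spoke to push.

```bash
cat >> h.py <<'E'
def plane_ang(c,u,v,F=F0,h=0.):
    cc,n,up,left=F; o=c["R"].T@(-c["t"]); p=px(c,u,v,1.)-o; s=((cc+h*n-o)@n)/(p@n); q=o+s*p-cc
    return round(1e3*np.hypot(q@up,q@left),1),round(np.degrees(np.arctan2(q@left,q@up)),2)
E
python3 - <<'E'
from h import *
c=env.read_camera("wrist"); crop(c,290,160,410,250,"w6c.png",6.5)
print(plane_ang(c,341,211),plane_ang(c,356,205),plane_ang(c,368,199))
E
```

```text
(np.float64(84.4), np.float64(41.58)) (np.float64(93.2), np.float64(41.42)) (np.float64(100.3), np.float64(41.67))
```

View pics/w6c.png

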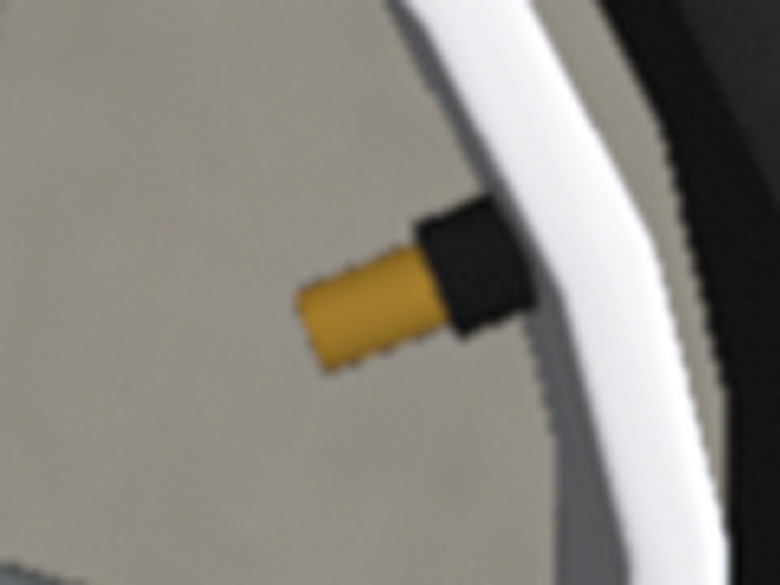

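Valve is at 41.5°, so the spoke is at 5.5°. Inserting at about 33°, r ≈ 56 mm, inside the stem's radius.

```bash
python3 -m handwheel '[[0,-0.13,0,-0.4,0,0.6,0],[0,-0.13,0,-0.5,0,0.6,0],[0,0,0,0,0.8,0,0],[0,0,0,0,0.8,0,0],[0,0,0,0,0.8,0,0],[0,0,0,0,0.8,0,0],[0,0,0,0,0.8,0,0],[0,0,0,0,0.8,0,0],[0,0,0,0,0.8,0,0],[0,0,0,0,0.4,0,0]]'
python3 - <<'E'
from h import *
to(F0,.057,np.deg2rad(33),-.01,1)
E
```

```text
time_s: 17.05
eef_pos: [0.5931, 0.0364, 0.1808]
eef_rot: [0.719, 0.415, 0.098, -0.548]
force: [0.8, 1.0, 0.5]
width: 0.002
t 17.05 joints [-0.08 -0.01 -0.76  0.03  0.    1.  ] F [0.8 1.  0.5] w 0.00
rv [-0.002 -0.007  0.001] |rv| 0.01 shift now cm [ 0.14 -0.04  0.04] after turn [ 0.14 -0.04  0.04]
now r 55.6 ang 32.6 h -10.4 mm
```

```bash
python3 -m handwheel '[[0,0.09,0,-0.02,0,-0.5,0],[0,0.09,0,-0.02,0,-0.5,0],[0,0.09,0,-0.02,0,-0.5,0],[0,0.09,0,-0.02,0,-0.5,0],[0,0.09,0,-0.02,0,-0.5,0],[0,0.09,0,-0.02,0,-0.5,0],[0,0.09,0,-0.02,0,-0.5,0],[0,0.09,0,-0.02,0,-0.5,0],[0,0.09,0,-0.02,0,-0.5,0],[0,0,0,0,0,0,0]]'
python3 - <<'E'
from h import *
to(F0,.057,np.deg2rad(-18.5),-.01,1)
c=env.read_camera("wrist"); cv2.imwrite("pics/w7.png",c["img"])
E
```

```text
time_s: 18.3
eef_pos: [0.5946, -0.0073, 0.1865]
eef_rot: [-0.622, -0.166, -0.374, 0.667]
force: [0.0, 0.9, 1.0]
width: -0.002
t 18.30 joints [-0.2  -0.02 -0.75  0.05  0.08  1.73] F [0.  0.9 1. ] w -0.00
rv [-0.002  0.082  0.   ] |rv| 0.08 shift now cm [ 0.07  0.01 -0.46] after turn [ 0.11  0.01 -0.45]
now r 56.1 ang -13.9 h -9.9 mm
```

View pics/w7.png

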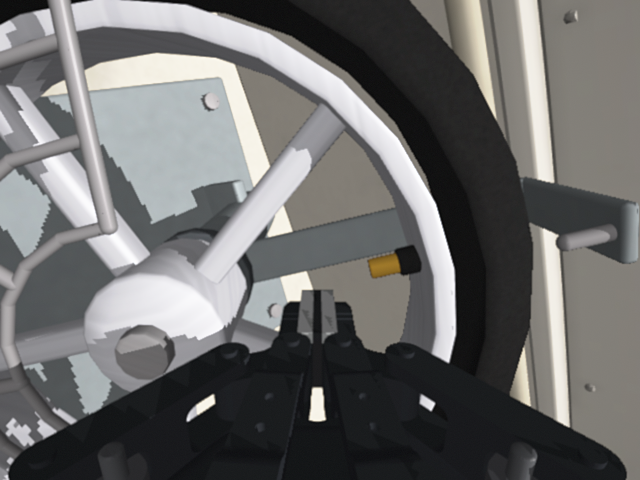

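Wrist view: stem runs from about (370,269) to (414,260), pointer rod tip about (562,243), spindle end about (145,350).

```bash
python3 - <<'E'
from h import *
c=env.read_camera("wrist"); crop(c,340,200,640,300,"w7c.png",2.6)
for p in[(371,268.5),(385,265.5),(397,263)]: print(plane_ang(c,*p))
print("spindle",plane_ang(c,145,350,h=.03), proj(c,wp(F0,0,0,.03)))
for p in [(562,242),(612,235)]: print("ptr",px(c,*p))
for h in(-.01,0,.01,.02,.03): print(h,plane_ang(c,562,242,h=h))
cc,n,up,left=F0
q=px(c,565,242)-cc; print(q@n,q@up,q@left)
E
```

```text
(np.float64(81.0), np.float64(1.98))
(np.float64(86.6), np.float64(1.8))
(np.float64(91.4), np.float64(1.64))
spindle (np.float64(4.6), np.float64(84.5)) [[148.96270161 361.78407977]]
ptr [0.64006385 0.0067876  0.27028407]
ptr [0.65077955 0.00479358 0.28271776]
-0.01 (np.float64(162.8), np.float64(-3.22))
0 (np.float64(156.3), np.float64(-1.62))
0.01 (np.float64(150.0), np.float64(0.13))
0.02 (np.float64(143.8), np.float64(2.02))
0.03 (np.float64(137.8), np.float64(4.08))
0.018409333317058862 0.1457585520298018 0.004065345285945419
```

View pics/w7c.png

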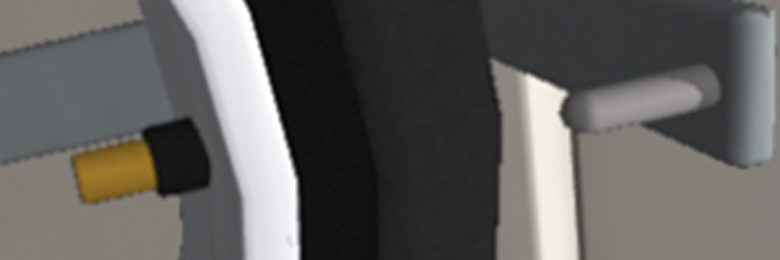

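The wrist view has a few mm of bias: the spindle end comes out 4.6 mm to the left. I'll back off straight along the axis and measure with all three cameras.

```bash
python3 -m handwheel '[[0,0,0,0,0,0.4,0],[0,0,0,0,0,0.3,0],[0,0,0,0,-1.5,0,0],[0,0,0,0,-2,0,0],[0,0,0,0,-2.5,0,0],[0,0,0,0,-2.5,0,0],[0,0,0,0,-2.5,0,0],[0,0,0,0,-2.5,0,0],[0,0,0,0,-2.5,0,0],[0,0,0,0,0,0,0]]'
python3 - <<'E'
from h import *
import pickle
to(F0,.057,np.deg2rad(18.5),-.01,1)
C={n:env.read_camera(n) for n in("scene","top","wrist")}
pickle.dump(C,open("c1.pkl","wb"))
cv2.imwrite("pics/w8.png",C["wrist"]["img"])
crop(C["scene"],245,175,345,275,"s8.png",6)
crop(C["top"],240,165,370,275,"t8.png",5.4)
E
```

```text
time_s: 19.65
eef_pos: [0.4827, 0.0083, 0.3032]
eef_rot: [-0.622, -0.167, -0.375, 0.667]
force: [0.8, -0.5, 0.5]
width: 0.003
t 19.65 joints [-0.22 -0.35 -0.66  0.47  0.1   1.71] F [ 0.8 -0.5  0.5] w 0.00
rv [-0.002 -0.564  0.005] |rv| 0.56 shift now cm [-0.97 16.24  2.29] after turn [ 0.49 16.24  2.46]
now r 57.6 ang -6.7 h 152.4 mm
```

View pics/w8.png

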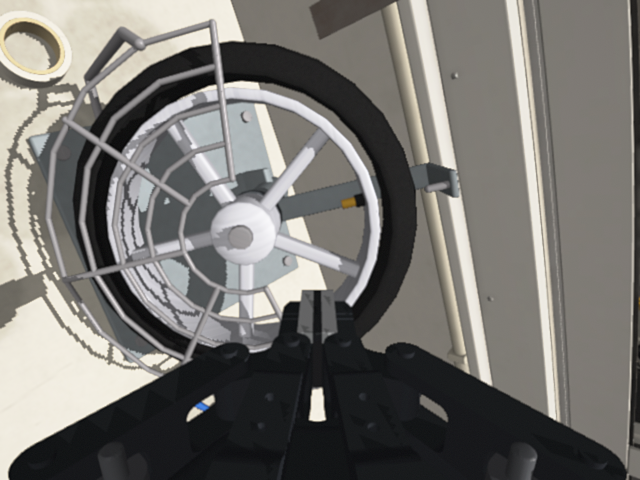

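View pics/s8.png

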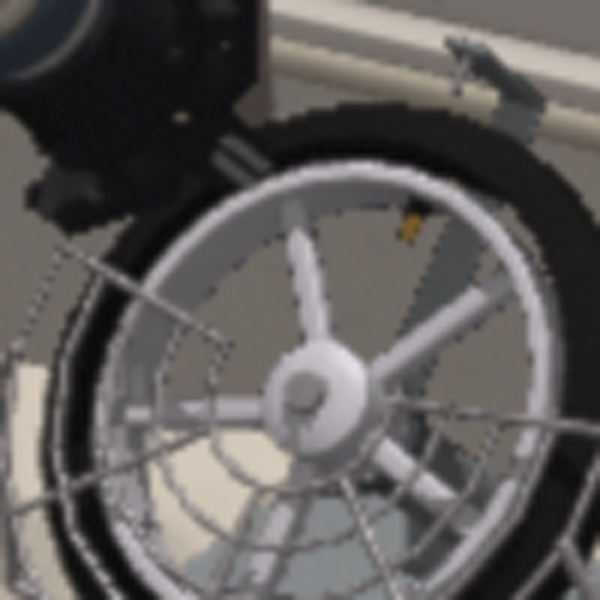

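View pics/t8.png

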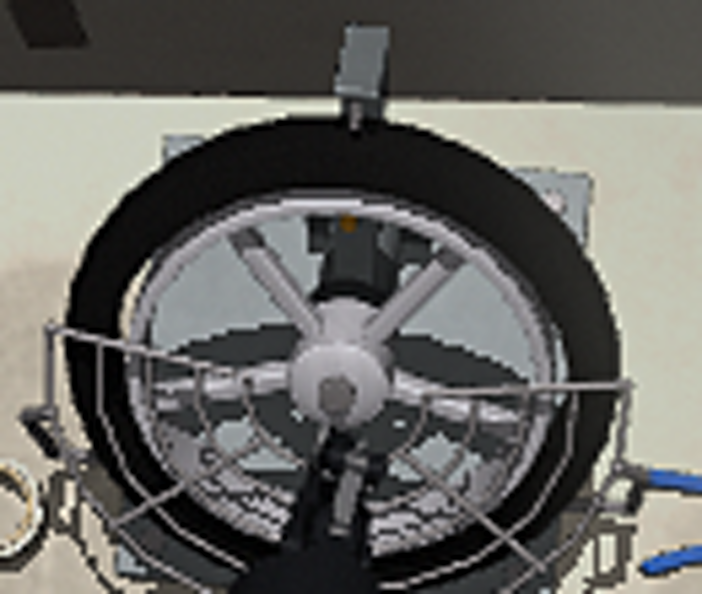

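```bash
python3 - <<'E'
from h import *
import pickle
from scipy.optimize import least_squares
C=pickle.load(open("c1.pkl","rb"));d=np.deg2rad
def cr(f,u0,v0): return lambda u,v:np.array([(u+.5)/f-.5+u0,(v+.5)/f-.5+v0])
S=cr(6,245,175);S1=cr(3.75,225,170);T=cr(5.4,240,165);W=lambda u,v:np.array([u,v],float)
A=d(80)
pts=dict(top=[(0,0,.03,T(337,397)),(.146,A,.03,T(50,327)),(.146,-A,.03,T(632,383))],
scene=[(0,0,.03,S(304,392)),(.146,A,.03,S(65,248)),(.045,A,.03,S(228,344)),(.146,-A,.03,S1(460,288))],
wrist=[(0,0,.03,W(240,236)),(.146,A,.03,W(213,23)),(.045,A,.03,W(230,180))])
stem=dict(top=T(348,222),scene=S(411,226),wrist=W(348,202)); ptr=dict(top=T(356,122),scene=S(457,90),wrist=W(430,188))
def fr(p): 
    c,n,u,l=frame(*p[:3]); c=c+[0,0,p[3]]; return c,n,u,l
def res(p,k):
    F=fr(p); return np.concatenate([proj(C[k],wp(F,r,a,h))[0]-o for r,a,h,o in pts[k]])
for k in pts:
    f=lambda p:np.r_[res(p,k),(p[3])/.002,(p[2]+.0795)/.02,p[0]/.004-.55036/.004,p[1]/.004-.00974/.004]
    s=least_squares(f,[.55,.01,-.08,0],x_scale=[.01,.01,.01,.01])
    F=fr(s.x); print(k,s.x.round(4),"res",res(s.x,k).round(1))
    for lab,G in(("own",F),("F0",F0)): print("  ",lab,"stem r,ang",plane_ang(C[k],*stem[k],F=G),"ptr h=.0/.02:",plane_ang(C[k],*ptr[k],F=G,h=0),plane_ang(C[k],*ptr[k],F=G,h=.02))
# shared fit incl pointer position
def fa(p):
    F=fr(np.r_[p[:3],0]); out=[]
    for i,k in enumerate(pts):
        b=p[6+2*i:8+2*i]
        for r,a,h,o in pts[k]+[(p[5],p[4],0,stem[k]),(p[12],p[14],p[13],ptr[k])]: out.append(proj(C[k],wp(F,r,a,h))[0]+b-o)
        out.append(b/2.5)
    return np.concatenate(out+[[ (p[5]-.086)/.002]])
s=least_squares(fa,[.55,.01,-.08,0.03,.03,.086]+[0]*6+[.15,0.01,0],x_scale=[.01,.01,.01,.1,.1,.01]+[1]*6+[.01,.01,.1])
cov=np.linalg.pinv(s.jac.T@s.jac)
print("joint",s.x.round(4),"stem deg",np.degrees(s.x[4]).round(2),"+-",np.degrees(cov[4,4]**.5).round(2),"ptr deg",np.degrees(s.x[14]).round(2),"+-",np.degrees(cov[14,14]**.5).round(2)); print(s.fun.round(1))
E
```

```text
top [ 5.515e-01  1.060e-02 -8.110e-02  1.000e-04] res [ 0.2  0.1  0.3  0.1 -0.3  0. ]
   own stem r,ang (np.float64(84.3), np.float64(1.51)) ptr h=.0/.02: (np.float64(140.8), np.float64(0.48)) (np.float64(152.1), np.float64(-0.04))
   F0 stem r,ang (np.float64(85.5), np.float64(2.04)) ptr h=.0/.02: (np.float64(142.0), np.float64(0.78)) (np.float64(153.3), np.float64(0.24))
scene [ 5.508e-01  1.070e-02 -7.780e-02  4.000e-04] res [ 0.1 -0.2 -0.1 -0.   0.1  0.2 -0.   0.3]
   own stem r,ang (np.float64(87.8), np.float64(1.28)) ptr h=.0/.02: (np.float64(151.9), np.float64(2.97)) (np.float64(146.6), np.float64(-1.64))
   F0 stem r,ang (np.float64(88.4), np.float64(2.01)) ptr h=.0/.02: (np.float64(152.5), np.float64(3.41)) (np.float64(147.2), np.float64(-1.18))
wrist [ 0.5493  0.0131 -0.0845 -0.0007] res [-0.8  1.6 -0.6  0.4  1.6 -1.9]
   own stem r,ang (np.float64(87.1), np.float64(0.71)) ptr h=.0/.02: (np.float64(154.6), np.float64(-1.23)) (np.float64(149.2), np.float64(0.42))
   F0 stem r,ang (np.float64(85.8), np.float64(2.65)) ptr h=.0/.02: (np.float64(153.2), np.float64(-0.25)) (np.float64(147.9), np.float64(1.48))
joint [ 5.49400e-01  1.27000e-02 -8.22000e-02  2.91445e+01  1.25000e-02
  8.68000e-02  6.13100e-01 -5.63300e-01  8.32500e-01 -1.69300e-01
 -5.73200e-01 -4.33000e-01  1.50100e-01  1.48000e-02 -1.50000e-03] stem deg 0.72 +- 0.68 ptr deg -0.09 +- 0.45
[ 0.   0.3  0.1  0.2 -0.5  0.3  0.3 -0.6  0.  -0.1  0.2 -0.2 -0.  -0.2
  0.  -0.1 -0.   0.2 -0.3  0.4  0.1  0.5  0.1 -0.8  0.3 -0.1 -0.5  1.7
 -0.7  0.2  1.7 -1.8 -0.2 -0.1 -0.2  0.1 -0.2 -0.2  0.4]
```

All fits put the stem at +0.7° to +1.5° from the top, with the pointer at 0 ± 0.5°. I'll give a final nudge of about 1.2° on the same spoke: re-insert in the same gap, then a small push.

```bash
python3 -m handwheel '[[0,0,0,0,2.2,0,0],[0,0,0,0,2.2,0,0],[0,0,0,0,2.2,0,0],[0,0,0,0,2.2,0,0],[0,0,0,0,2.2,0,0],[0,0,0,0,1.4,0,0],[0,0,0,0,1.3,0,0],[0,0,0,0,1.3,0,0],[0,0,0,0,1.2,0,0],[0,0,0,0,0,0,0]]'
python3 - <<'E'
from h import *
to(F0,.0561,np.deg2rad(-15.1),-.01,1,np.deg2rad(-13.8))
E
```

```text
time_s: 21.05
eef_pos: [0.5979, -0.0006, 0.1854]
eef_rot: [-0.622, -0.165, -0.374, 0.668]
force: [-0.0, -0.5, 0.1]
width: 0.002
t 21.05 joints [-0.18 -0.01 -0.75  0.05  0.07  1.74] F [-0.  -0.5  0.1] w 0.00
rv [-0.002 -0.001 -0.001] |rv| 0.00 shift now cm [ 0.05 -0.26 -0.82] after turn [ 0.05 -0.26 -0.82]
now r 56.0 ang -6.7 h -12.6 mm
```

```bash
python3 -m handwheel '[[0,0,0,0,-0.2,0,0],[0,0,0,0,0,-0.2,0],[0,0,0,0,0,-0.2,0],[0,0,0,0,0,-0.15,0],[0,0,0,0,0,-0.1,0],[0,0,0,0,0,-0.1,0],[0,0,0,0,0,-0.07,0],[0,0,0,0,0,0,0],[0,0,0,0,0,0,0],[0,0,0,0,0,0,0]]'
python3 - <<'E'
from h import *
to(F0,.0561,np.deg2rad(-15.1),-.01,1,np.deg2rad(-13.8))
E
python3 -m handwheel '[[0,0,0,0,0,0.4,0],[0,0,0,0,0,0.3,0],[0,0,0,0,-1.5,0,0],[0,0,0,0,-2,0,0],[0,0,0,0,-2.5,0,0],[0,0,0,0,-2.5,0,0],[0,0,0,0,-2.5,0,0],[0,0,0,0,-2.5,0,0],[0,0,0,0,-2.5,0,0],[0,0,0,0,0,0,0]]'
python3 - <<'E'
from h import *
import pickle
to(F0,.057,0,.17,1)
C={n:env.read_camera(n) for n in("scene","top","wrist")}
pickle.dump(C,open("c2.pkl","wb"))
crop(C["wrist"],160,0,480,300,"w9.png",2)
crop(C["scene"],245,175,345,275,"s9.png",6)
crop(C["top"],240,165,370,275,"t9.png",5.4)
E
```

```text
time_s: 22.3
eef_pos: [0.5943, -0.0081, 0.1863]
eef_rot: [-0.622, -0.166, -0.374, 0.668]
force: [0.2, 3.7, 0.7]
width: -0.001
t 22.30 joints [-0.2  -0.02 -0.75  0.05  0.09  1.73] F [0.2 3.7 0.7] w -0.00
rv [-0.003 -0.    -0.   ] |rv| 0.00 shift now cm [ 0.02  0.01 -0.03] after turn [ 0.02  0.01 -0.03]
now r 55.9 ang -14.8 h -9.9 mm
time_s: 23.55
eef_pos: [0.4824, 0.0071, 0.303]
eef_rot: [-0.622, -0.167, -0.375, 0.667]
force: [-0.2, -0.3, -0.1]
width: 0.004
t 23.55 joints [-0.22 -0.35 -0.66  0.47  0.1   1.71] F [-0.2 -0.3 -0.1] w 0.00
rv [-0.002 -0.241  0.004] |rv| 0.24 shift now cm [-0.18 -1.76  0.79] after turn [ 0.01 -1.76  0.8 ]
now r 57.5 ang -8.0 h 152.4 mm
```

View pics/w9.png

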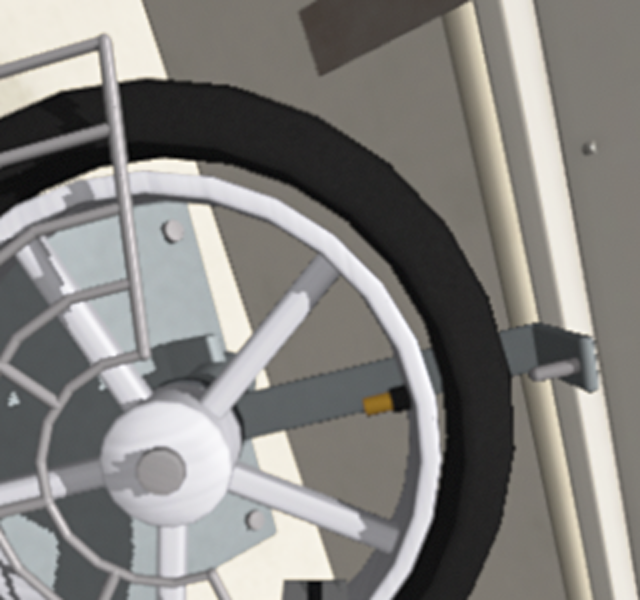

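View pics/s9.png

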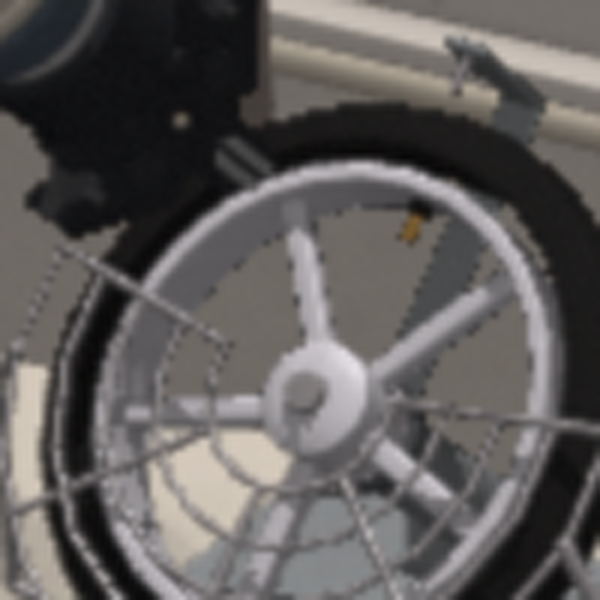

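View pics/t9.png

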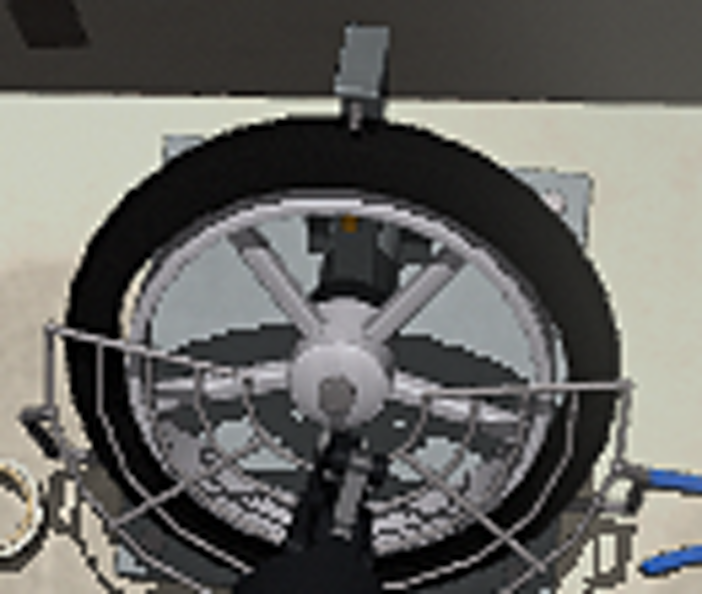

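The stem sits at wrist crop (378,403), scene crop (413,227) and top crop (349,223). Computing angles in each camera's own frame fit.

```bash
python3 - <<'E'
from h import *
import pickle
C=pickle.load(open("c2.pkl","rb"))
def cr(f,u0,v0): return lambda u,v:np.array([(u+.5)/f-.5+u0,(v+.5)/f-.5+v0])
S=cr(6,245,175);T=cr(5.4,240,165);W=cr(2,160,0)
for k,p,o in(("top",(.5515,.0106,-.0811),[T(349,223)]),("scene",(.5508,.0107,-.0778),[S(413,228)]),("wrist",(.5493,.0131,-.0845),[W(366,406),W(379,404),W(400,399.5)])):
    # refit brass centroid
    im=C[k]["img"]; hsv=cv2.cvtColor(im,cv2.COLOR_BGR2HSV); m=cv2.inRange(hsv,(10,130,70),(28,255,255)); x0,y0=o[0]
    yy,xx=np.nonzero(m); g=(abs(xx-x0)<14)&(abs(yy-y0)<14); ce=(xx[g].mean(),yy[g].mean())
    print(k,"centroid",np.round(ce,1),plane_ang(C[k],*ce,F=frame(*p)),[plane_ang(C[k],*q,F=frame(*p)) for q in o])
# spindle end + pointer check in wrist
c=C["wrist"]
for n,q,h in(("spindle",W(160,471),.03),("ptr",W(535,374),.015)):
    r,a=plane_ang(c,*q,h=h);print(n,"left mm (F0)",r*np.sin(np.radians(a)),"r",r)
r,a=plane_ang(c,*W(379,404));print("stem left mm (F0)",r*np.sin(np.radians(a)))
E
```

```text
top centroid [304.5 206. ] (np.float64(83.5), np.float64(0.66)) [(np.float64(83.7), np.float64(1.17))]
scene centroid [313.5 212.5] (np.float64(87.8), np.float64(0.45)) [(np.float64(87.6), np.float64(0.54))]
wrist centroid [348.8 201.5] (np.float64(87.0), np.float64(0.11)) [(np.float64(82.0), np.float64(0.23)), (np.float64(87.4), np.float64(-0.07)), (np.float64(96.1), np.float64(-0.19))]
spindle left mm (F0) 3.692670635159428 r 3.8
ptr left mm (F0) 2.8989784779567187 r 147.0
stem left mm (F0) 2.64158139264966
```

Stem is within about ±0.5° of the line from spindle to pointer. One last seat and bystander check, then hand in.

```bash
python3 - <<'E'
from h import *
import pickle
A=pickle.load(open("c0.pkl","rb"));B=pickle.load(open("c2.pkl","rb"))
for k,ps in(("top",[(303,185),(260,215),(350,215),(302,238)]),("scene",[(340,240),(330,215),(296,241)])):
    for p in ps: print(k,p,"depth change mm",round(1e3*float(np.median(B[k]["depth"][p[1]-1:p[1]+2,p[0]-1:p[0]+2])-np.median(A[k]["depth"][p[1]-1:p[1]+2,p[0]-1:p[0]+2])),1))
for n,(u0,v0,u1,v1) in dict(tape=(228,250,250,272),cutters=(357,248,392,272),dispenser=(430,220,460,248),jar=(435,250,463,278),mould=(420,283,455,308),holder=(190,203,222,236)).items():
    print(n,"mean image diff",cv2.absdiff(A["top"]["img"][v0:v1,u0:u1],B["top"]["img"][v0:v1,u0:u1]).mean().round(2))
print(env.get_obs()["qvel"].round(3)); env.close_job()
E
```

```text
top (303, 185) depth change mm 3.1
top (260, 215) depth change mm -0.0
top (350, 215) depth change mm 202.0
top (302, 238) depth change mm 1.7
scene (340, 240) depth change mm 1.1
scene (330, 215) depth change mm -1.1
scene (296, 241) depth change mm 0.2
tape mean image diff 2.28
cutters mean image diff 2.41
dispenser mean image diff 2.48
jar mean image diff 2.32
mould mean image diff 2.31
holder mean image diff 1.71
[ 0.003  0.016 -0.003 -0.     0.001 -0.002]
the job is handed in; nothing more can be done
```

The valve stem is at the top of the wheel, in line with the pointer, and the job is handed in at about 24 s of the 64 s allowed. I turned the wheel about 144° clockwise with the closed fingertips. Two spokes were pushed in turn in the open sector, the second moved on in two stages and finished with a nudge of about 1°. The fingers were withdrawn straight out after each push and ended about 15 cm clear of the wheel.

**Valve position:** the three cameras put the stem at +0.7° (top), +0.5° (scene) and +0.1° (wrist) from the top. The stem's offset from the spindle–pointer line in the wrist view gives about −0.4°. These disagree by about 1°, which is within calibration error. The wrist camera also read the spindle end about 4 mm to the left of the pose found from the other two.

**Wheel seat:** before-and-after depths on the tyre and spindle end changed by 3 mm or less, with no consistent shift, so I take the wheel as still seated. One of the seven sample points, in the top view at pixel (350,215), jumped 202 mm. I did not check why; the other six points do not show the wheel moving.

**Bystanders and force:** the picture around each bystander is unchanged apart from image noise. The highest wrist force in the readings I took was about 4 N, during the last nudge.

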